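Draw the drying slat out from under the tile stack

TASK

Draw the wooden slat out from under the two clay tiles and the teapot on the drying stand, so that they settle on the plaster slab behind the two posts, still stacked and upright. Then lay the slat lengthwise along the beam of the wooden rest and push it gently along until it butts against the yellow stop with no gap, without shifting the stop, and leave it lying flat there. Do not knock the other pottery and tools about.

Things in the scene. Friction and masses are not known exactly. Their poses are not given: they have to be found in the camera images.
- stand: Fixed drying stand. Origin on the table, midway between its two steel stop posts, in the plane of their faces that look to the stack; x points from the posts to the stack, roughly to the robot's left (yaw 1.45 to 1.8), z up. White plaster slab x -12 to 125, y -100 to 100, 20 mm high. Posts x -12 to 0, 15 mm wide, 65 mm high, 62 mm apart: they hold the stack back while the slat passes between them
- bar_mid (a point): Middle of the stand's front overhead bar (x -71, z 209 in the stand's frame), part of a frame of 12 mm square blue bars, z 203 to 215: cross bars at x -71 and 112, side bars at y -115 and 115, on two uprights at x 112, y -115 and 115. It runs just above the slat's free end, so an upright tool does not fit: lean it back, away from the stack, 35 to 45 degrees
- slat_mid (a point): Centre of the loose pale wooden slat, 165 x 50 x 10 mm (x along it), 0.08 kg. At the start it lies flat on the slab along the stand's x axis (within 0.03 rad), under the stack, centre 25 mm above the table; its right-hand end sticks out 66 to 80 mm beyond the stand's origin, the outer part hanging free 20 mm above the table
- tile1_mid (a point): Centre of the lower loose clay tile, 90 (x) x 110 (y) x 12 mm, lying on the slat, its near edge 1 to 5 mm behind the posts; about 0.15 to 0.3 kg
- tile2_mid (a point): Centre of the upper loose clay tile, the same size, on the lower one
- pot_mid (a point): Middle of the loose clay teapot standing on the upper tile: 88 mm across the body, 83 mm high with its knob, spout and handle reach 73 mm from its axis; this point is 35 mm above its foot, z is its axis; about 0.15 to 0.3 kg
- rest: Fixed slat rest: dark beam 30 mm wide, top 20 mm above the table, running x -245 to 20. Origin on the table on its centre line, x along the beam (yaw 1.4 to 1.85), z up. A yellow stop (60 wide, 42 high, 16 thick, black knob on top) is clamped on it, its face towards -x anywhere from x -50 to 0: find it by sight or touch; it slips under a push of 14 N. The slat overhangs the beam 10 mm a side; lying on it, its centre is 25 mm up
- cup_rim (a point): Bystander: white cup, radius 36 mm, 75 mm high; centre of its mouth
- vase: Bystander: clay vase, radius 30 mm, 100 mm high; origin at its foot
- rib: Bystander: flat wooden potter's rib, 100 x 45 x 8 mm, lying on the table; origin at the middle of its underside
- brush_grip (a point): Bystander: brush lying on the table; point on its handle
- teapot2: Bystander: clay teapot, 97 mm across, 91 mm high; origin at its foot
- bowl_rim (a point): Bystander: blue bowl, radius 55 mm, 50 mm high; centre of its mouth
- glaze: Bystander: amber glass jar, radius 34 mm, 110 mm high; origin at its foot
There are look-alikes about, which are no part of the job. Leave any orange or purple look-alike of the part that bears slat_mid alone.

How it is judged (in metres and radians):
On the way, in this order (a step that is already met when the one before it is completed fails the run):
1. the slat is drawn out clear in front of the posts and the stack has settled, upright, on the slab (x of slat_mid in the frame of stand below -0.0945 m and angle between each of pot_mid, tile1_mid, tile2_mid's own z axis and vertical below 0.1 rad and x of tile1_mid in the frame of stand between 0.03 and 0.07 m and y of tile1_mid in the frame of stand between -0.025 and 0.025 m and z of tile1_mid in the frame of stand between 0.02 and 0.03 m and horizontal distance between tile2_mid and tile1_mid below 0.02 m and horizontal distance between pot_mid and tile2_mid below 0.03 m and z of pot_mid in the frame of stand between 0.072 and 0.085 m), for 0.1 s.
2. the slat, on the beam, is pushed against the stop (contact over 1 N) (contact force between slat and stop_c0 above 1 N and horizontal distance between slat_mid and stop_c0 below 0.0935 m and y of slat_mid in the frame of rest between -0.012 and 0.012 m and x of slat_mid in the frame of rest below -0.078 m and z of slat_mid in the frame of rest below 0.035 m).
At the end, for the whole second after the job is handed in: Slat flat on the beam, end within 3 mm of the stop, within 12 mm of the centre line and 0.1 rad. Lower tile on the slab, centre 30-70 mm behind the posts, within 25 mm of the middle; upper tile within 20 mm of it, pot within 30 mm of that; all upright within 0.1 rad (horizontal distance between slat_mid and stop_c0 below 0.0935 m and y of slat_mid in the frame of rest between -0.012 and 0.012 m and x of slat_mid in the frame of rest below -0.078 m and z of slat_mid in the frame of rest between 0.022 and 0.028 m and angle between the x axis of slat_mid and the x axis of rest, either way round below 0.1 rad and angle between slat_mid's own z axis and vertical below 0.05 rad and angle between each of pot_mid, tile1_mid, tile2_mid's own z axis and vertical below 0.1 rad and x of tile1_mid in the frame of stand between 0.03 and 0.07 m and y of tile1_mid in the frame of stand between -0.025 and 0.025 m and z of tile1_mid in the frame of stand between 0.02 and 0.03 m and horizontal distance between tile2_mid and tile1_mid below 0.02 m and horizontal distance between pot_mid and tile2_mid below 0.03 m and z of pot_mid in the frame of stand between 0.072 and 0.085 m); the robot touches nothing.
It fails at once if the stop is shifted more than 5 mm (distance of stop_c0 from where it was at the start of the episode above 0.005 m).
It fails at once if the teapot tips over (more than 0.5 rad) (angle between pot_mid's own z axis and vertical above 0.5 rad).
It fails at once if a bystander is moved more than 30 mm (distance of any of cup_rim, vase, rib, brush_grip, teapot2, bowl_rim, glaze from where it was at the start of the episode above 0.03 m).
It also fails if it takes over 56 s, if anything falls off the work surface, if the arm or the gripper's body presses on something with over 40 N, if the wrist force passes 120 N, or if a joint passes its speed limit or range.

ROBOT

A 6-joint arm with a two-finger parallel gripper is mounted at the origin on the work surface. World frame = base frame: x ahead of the robot, y to its left, z up, the work surface at z = 0. Lengths are in mm, angles in rad, forces in N, time in s.
With the tool pointing down it reaches from about 400 to 925 mm from the base axis. Payload 12.5 kg.
Tool frame: the origin (TCP) lies midway between the tips of the shut fingers; the grasp point (between the pads) lies 19 mm behind it; z points along the fingers, y is the line along which they close (so a half turn about z gives the same grasp; the last joint's range is limited). The gripper opens to 95 mm and grips with 3 to 60 N. Pads are 20 mm wide; open, the fingers measure 119 mm over their backs; the gripper's body (75 mm by 180 mm) begins 59 mm behind the grasp point.
Start: joints at [1.088, 0.491, 1.559, -0, 1.092, -0.106], TCP at [229.952, 581.179, 214.661] pointing down, gripper open.
Joint ranges: [-3.1, 3.1], [-0.84, 2.19], [0.05, 2.79], [-1.13, 4.28], [0.06, 2.93], [-2.69, 2.69]. Speed limits (rad/s): [2.22, 2.22, 2.79, 3.14, 3.14, 3.14].

INTERFACE

Orientations are given as [roll, pitch, yaw] about the fixed x, y, z axes, in that order (R = Rz(yaw) Ry(pitch) Rx(roll)).
In Python, from cell import env gives the robot as it stands.
- The arm moves only by the tool arm_command, never from a script. Its argument "targets" is a list of rows, each a list of 5 numbers: the shift along the tool's x, y, z in mm, then the turn about the tool's z in degrees, then the opening, from 0 (shut) to 1 (fully open). In form: [[tx, ty, tz, roll, fingers], ...]. A call has 1 to 5 rows; each row is the pose to reach, as a shift and turn from the pose commanded when the call began, along the tool's axes at that moment; what a row does not reach only later rows make up. A row lasts 1/10 s, in which the tool goes at most 50 mm and 8.59 degrees, less where a joint would pass 70% of its speed; a pose out of reach is approached as far as the arm can. A call with a gripper value outside its range is refused whole. The fingers move at their own pace and stop on an object; the grip force is fixed at half the most. Time passes only in rows, so rows that repeat a pose let the fingers close. It gives the time, the measured TCP pose, the force, the opening and the grip force at its end, in the units of the state.
- env.state(): the state, without advancing time (a new reading comes with each control period).
- env.read_camera(name): name is "scene" or "top" or "wrist"; returns a dict with "frame" (400x640x3 uint8, red, green, blue), "vertical_fov" (degrees; the focal length in pixels is half the picture's height over the tangent of half this angle, whatever the lens; pixels are square), "cx", "cy" (the principal point, pixels), "world_from_camera" (4x4, takes a point from camera to world coordinates); the wrist camera has in their place "hand_eye" (4x4, takes a point from camera to tool coordinates, whose origin is the TCP and whose axes are the flange's). Camera axes: x right, y down, z forward; pixel columns grow to the right and rows downward; lengths in mm; the calibration is good to about 2 mm. A picture is of the moment at which its call begins: read the wrist's pose just before it. There is no depth.
- env.job_done(): hands the job in; it is judged then, once.
The state is a dict: "t": time; "joints": joint angles; "qvel": joint speeds; "tau": joint torques, N m; "eef_pos": TCP position; "tcp_rot": TCP orientation; "ft_force": force on the tool from outside, world axes, zero at the start; "moment": the same for the moment, N m; "opening": opening from 0.0 (shut) to 1.0 (fully open); "grip_force": force on a finger pad.
Only numpy, scipy, OpenCV 4.12 (cv2) and the standard library are available. Lean on these libraries where they do the work, as an engineer would, in place of code of your own. Each camera call takes 0.05 s, during which the arm holds its last target. There are 200 camera calls.

## Working session

There is one attempt and no reset: what is moved stays moved. The work goes in short steps, Python scripts to look and compute and a tool call to move; the robot and the scene stay as the last step left them, time stands still between calls to the robot, and variables do not carry over. Pictures are saved under pics/ and viewed, at most 13 in all, crops included, and the job is handed in when it is done.

Besides the shell and the picture viewer there is one more tool, called after "Call:" as name([rows], argument=value, ...), one row to a line, values as JSON. arm_command: Moves the arm, as the interface text tells. Its arguments: {"type":"object","properties":{"targets":{"type":"array","items":{"type":"array","items":{"type":"number"}}}},"required":["targets"]}

```bash
mkdir -p pics; ls; cat > h.py <<'E'
import numpy as np, cv2, json
from cell import env
from scipy.spatial.transform import Rotation as R
def snap(n,save):
    s=env.state(); c=env.read_camera(n); cv2.imwrite(f'pics/{save}.png',c['frame'][:,:,::-1])
    d={k:np.array(v).tolist() for k,v in c.items() if k!='frame'}
    d['pos']=list(map(float,s['eef_pos'])); d['rot']=list(map(float,s['tcp_rot']))
    if 'hand_eye' in d:
        T=np.eye(4);T[:3,:3]=R.from_euler('xyz',d['rot']).as_matrix();T[:3,3]=d['pos']
        d['world_from_camera']=(T@np.array(d['hand_eye'])).tolist()
    json.dump(d,open(f'pics/{save}.json','w'));return c
def w(save,pts,z):
    d=json.load(open(f'pics/{save}.json'));f=200/np.tan(np.radians(d['vertical_fov'])/2)
    T=np.array(d['world_from_camera']);out=[]
    for u,v in pts:
        r=T[:3,:3]@[(u-d['cx'])/f,(v-d['cy'])/f,1];out.append(T[:3,3]+r*(z-T[2,3])/r[2])
    return np.array(out)
def px(save,P):
    d=json.load(open(f'pics/{save}.json'));f=200/np.tan(np.radians(d['vertical_fov'])/2)
    T=np.linalg.inv(np.array(d['world_from_camera']));q=np.c_[np.array(P),np.ones(len(P))]@T.T
    return q[:,:2]/q[:,2:3]*f+[d['cx'],d['cy']]
def crop(save,x0,y0,x1,y1,k):
    i=cv2.imread(f'pics/{save}.png')[y0:y1,x0:x1];cv2.imwrite(f'pics/{save}_c{x0}.png',cv2.resize(i,None,fx=k,fy=k,interpolation=cv2.INTER_CUBIC))
E
python3 - <<'E'
from h import *
for n in('scene','top','wrist'):snap(n,n+'0')
a=cv2.imread('pics/scene0.png');b=cv2.imread('pics/top0.png')
cv2.imwrite('pics/ab.png',cv2.resize(np.vstack([a,b]),(480,600)))
for n in('scene','top','wrist'):
  d=json.load(open(f'pics/{n}0.json'));print(n,d['vertical_fov'],d['cx'],d['cy'],np.round(d['world_from_camera'],2).tolist())
print(env.state())
E
```

```text
pics
scene 54.476670871599254 325.00710729668214 202.67635885810876 [[-0.15, 0.52, -0.84, 1514.16], [0.99, 0.1, -0.12, 92.83], [0.02, -0.85, -0.53, 770.17], [0.0, 0.0, 0.0, 1.0]]
top 57.35927073876033 318.96142895947384 196.89935751663182 [[0.02, -1.0, 0.09, 392.06], [-1.0, -0.02, 0.0, -62.82], [-0.0, -0.09, -1.0, 1210.86], [0.0, 0.0, 0.0, 1.0]]
wrist 65.49202448719639 325.0686767080682 198.55166937364356 [[0.37, 0.9, 0.25, 159.62], [0.93, -0.36, -0.1, 609.15], [-0.0, 0.27, -0.96, 384.45], [0.0, 0.0, 0.0, 1.0]]
{'t': 0.15, 'joints': array([ 1.08837636e+00,  4.91383629e-01,  1.55933208e+00,  1.49081203e-05,
        1.09170080e+00, -1.05615259e-01]), 'qvel': array([-0.00021292, -0.00187357, -0.00169618,  0.00083616,  0.00237213,
       -0.00209666]), 'tau': array([ 1.28621134e-03, -6.12889051e+01, -2.58277309e+01,  6.92289392e-02,
        4.73296770e-02, -6.96459551e-05]), 'eef_pos': array([229.86591394, 580.99136591, 214.21147432]), 'tcp_rot': array([-3.14077478e+00, -1.00000176e-04,  2.76478103e+00]), 'ft_force': array([ 0.00826435, -0.2723361 , -0.62580648]), 'moment': array([-0.01299239, -0.03152227, -0.011932  ]), 'grip_force': 0.0, 'opening': 0.9996145362884655}
```

View pics/top0.png

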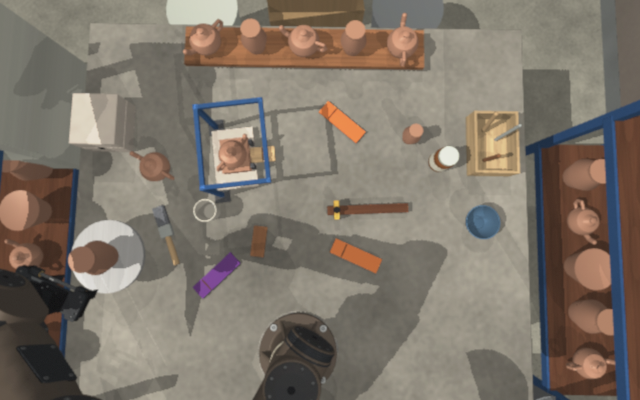

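View pics/scene0.png

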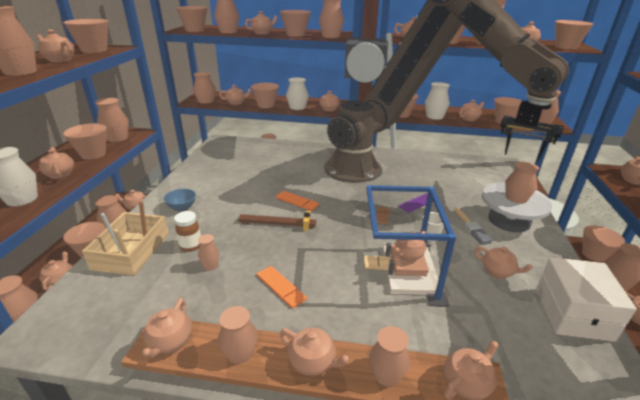

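```bash
python3 - <<'E'
from h import *
i=cv2.imread('pics/top0.png')
a=cv2.resize(i[90:215,185:285],None,fx=4.5,fy=4.5,interpolation=2)
b=cv2.resize(i[190:230,315:420],None,fx=3.3,fy=3.3,interpolation=2)
o=np.zeros((570,800,3),np.uint8);o[:562,:450]=a[:562];o[:132,452:452+346]=b[:132]
cv2.imwrite('pics/c1.png',o)
E
```

```text
(no output)
```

View pics/c1.png

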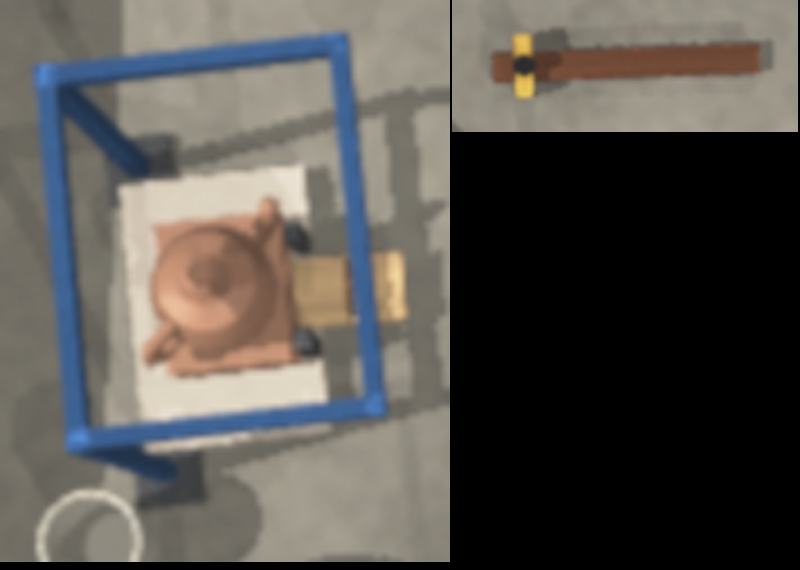

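```bash
cat > fit.py <<'E'
from h import *
from scipy.optimize import least_squares
A=lambda p:np.array(p)/4.5+[185,90]-.4
B=lambda p:(np.array(p)-[452,0])/3.3+[315,190]-.35
def fit(save,uv,P,x0):
    P=np.array(P,float)
    def res(q):
        c,s=np.cos(q[2]),np.sin(q[2]);W=np.c_[q[0]+c*P[:,0]-s*P[:,1],q[1]+s*P[:,0]+c*P[:,1],P[:,2]]
        return (px(save,W)-uv).ravel()
    r=least_squares(res,x0,loss='soft_l1');return r.x,np.round(r.fun.reshape(-1,2) if 0 else res(r.x).reshape(-1,2),1)
E
python3 - <<'E'
from fit import *
uv=A([(40,66),(347,34),(385,413),(70,450),(305,167),(328,402),(118,183),(140,450)])
q,r=fit('top0',uv,[(118,-121,215),(-77,-121,215),(-77,121,215),(118,121,215),(-12,-100,20),(-12,100,20),(125,-100,20),(125,100,20)],[500,150,1.6])
print('stand',q.round(3),r.tolist())
e=w('top0',A([(403,252),(406,320)]),30);print('slat end',e, e.mean(0))
c,s=np.cos(q[2]),np.sin(q[2]);d=e.mean(0)[:2]-q[:2];print('in stand',c*d[0]+s*d[1],-s*d[0]+c*d[1])
uv=B([(759,44),(760,73),(493,52),(493,82)])
q,r=fit('top0',uv,[(-245,-15,20),(-245,15,20),(20,-15,20),(20,15,20)],[400,-200,1.6])
print('rest',q.round(3),r.tolist());
f=w('top0',B([(532,34),(534,97),(514,34),(516,98)]),42)[:,:2];c,s=np.cos(q[2]),np.sin(q[2]);d=f-q[:2];print('stop in rest',np.c_[d@[c,s],d@[-s,c]].round(1))
print('tile1'); 
E
```

```text
stand [630.376 168.22    1.697] [[-0.9, -0.3], [0.1, -0.6], [0.0, 0.3], [-0.7, -0.2], [-0.1, -0.8], [0.4, 6.3], [0.5, 0.1], [0.6, 0.2]]
slat end [[663.54203142  92.94162073  30.        ]
 [613.32084031  89.33359937  30.        ]] [638.43143587  91.13761005  30.        ]
in stand -77.48380679507228 1.7075123728301298
rest [ 456.56  -103.447    7.903] [[0.2, -0.2], [0.3, 0.2], [-0.4, -0.1], [-0.1, 0.0]]
stop in rest [[-19.3 -29.7]
 [-19.1  31.5]
 [ -1.9 -30.2]
 [ -1.6  31.9]]
tile1
```

View pics/wrist0.png

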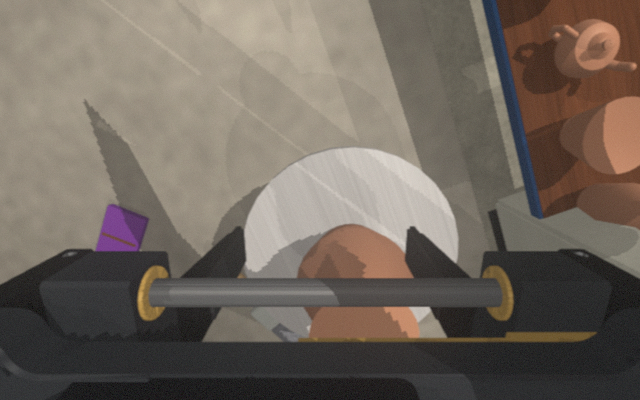

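Call:
arm_command([
  [50,-16,-33,0,1],
  [100,-32,-66,0,1],
  [150,-48,-100,0,1],
  [200,-65,-133,0,1],
  [240,-80,-160,0,1],
])

```text
t: 0.65
eef_pos: [17.4, 593.3, 349.3]
tcp_rot: [-3.141, 0.0, 2.765]
ft_force: [0.3, 1.3, 0.1]
opening: 1.002
grip_force: 0.0
```

Call:
arm_command([
  [45,-14,-50,0,1],
  [45,-14,-100,0,1],
  [45,-14,-150,0,1],
  [45,-14,-200,0,1],
  [45,-14,-250,0,1],
])

```text
t: 1.15
eef_pos: [-28.4, 596.4, 585.8]
tcp_rot: [3.141, -0.0, 2.765]
ft_force: [0.1, 1.6, 0.4]
opening: 1.001
grip_force: 0.0
```

Call:
arm_command([
  [30,-10,-50,0,1],
  [30,-10,-100,0,1],
  [30,-10,-150,0,1],
  [30,-10,-200,0,1],
  [30,-10,-250,0,1],
])

```text
t: 1.65
eef_pos: [-56.8, 576.4, 740.9]
tcp_rot: [3.135, -0.004, 2.765]
ft_force: [-0.6, -10.5, 8.5]
opening: 1.004
grip_force: 0.0
```

Call:
arm_command([
  [0,0,-50,0,1],
  [0,0,-100,0,1],
  [0,0,-150,0,1],
  [0,0,-200,0,1],
  [0,0,-250,0,1],
])

```text
t: 2.15
eef_pos: [-49.9, 505.7, 790.7]
tcp_rot: [3.112, -0.015, 2.765]
ft_force: [-0.3, -0.4, -0.2]
opening: 0.999
grip_force: 0.0
```

```bash
python3 -c "
from h import *
print(env.state()['joints'])"
```

```text
[1.53670163 0.45601744 0.04865169 0.00839669 2.60420871 0.35002887]
```

Call:
arm_command([
  [0,0,-150,0,1],
  [0,0,-300,0,1],
  [0,0,-450,0,1],
  [0,0,-600,0,1],
  [0,0,-800,0,1],
])

```text
t: 2.65
eef_pos: [-41.2, 416.9, 838.5]
tcp_rot: [3.098, -0.022, 2.765]
ft_force: [0.3, 0.5, 0.4]
opening: 1.001
grip_force: 0.0
```

```bash
python3 -c "
from h import *
print(env.state()['joints'])"
```

```text
[1.50615924 0.35000458 0.04836126 0.01791618 2.69525971 0.32852275]
```

Call:
arm_command([
  [20,40,20,0,1],
  [40,80,40,0,1],
  [60,120,60,0,1],
  [80,160,80,0,1],
  [100,200,100,0,1],
])

```text
t: 3.15
eef_pos: [-58.2, 615.7, 722.9]
tcp_rot: [3.088, -0.027, 2.765]
ft_force: [-0.6, 0.8, -0.7]
opening: 0.999
grip_force: 0.0
```

Call:
arm_command([
  [20,40,20,0,1],
  [40,80,40,0,1],
  [60,120,60,0,1],
  [80,160,80,0,1],
  [100,200,100,0,1],
])

```text
t: 3.65
eef_pos: [-69.9, 754.2, 602.7]
tcp_rot: [3.069, -0.037, 2.766]
ft_force: [0.5, 0.7, -0.0]
opening: 1.004
grip_force: 0.0
```

```bash
python3 -c "
from h import *
print(env.state()['joints'])"
```

```text
[1.57331214 0.76115651 0.04900627 0.01000941 2.24964478 0.38599199]
```

Call:
arm_command([
  [16,31,-36,0,1],
  [32,62,-72,0,1],
  [48,93,-108,0,1],
  [64,124,-144,0,1],
  [80,155,-180,0,1],
])

```text
t: 4.15
eef_pos: [-69.9, 744.6, 622.9]
tcp_rot: [3.04, -0.051, 2.767]
ft_force: [1.0, 0.0, 0.1]
opening: 1.002
grip_force: 0.0
```

```bash
python3 -c "
from h import *
print(env.state()['joints'])"
```

```text
[1.57241385 0.73503949 0.04772121 0.0132805  2.24530346 0.38733277]
```

Call:
arm_command([
  [16,31,-36,0,1],
])

```text
t: 4.25
eef_pos: [-70.1, 745.0, 629.4]
tcp_rot: [3.02, -0.062, 2.769]
ft_force: [-0.1, 0.1, -0.3]
opening: 1.006
grip_force: 0.0
```

Call:
arm_command([
  [160,310,-300,0,1],
])

```text
t: 4.35
eef_pos: [-70.5, 746.7, 636.8]
tcp_rot: [2.994, -0.075, 2.77]
ft_force: [-0.4, 0.2, 0.8]
opening: 0.998
grip_force: 0.0
```

Call:
arm_command([
  [160,310,-100,0,1],
])

```text
t: 4.45
eef_pos: [-72.3, 761.0, 631.2]
tcp_rot: [2.968, -0.087, 2.772]
ft_force: [-0.5, -0.4, 0.6]
opening: 1.005
grip_force: 0.0
```

Call:
arm_command([
  [160,310,-100,0,1],
  [160,310,-100,0,1],
])

```text
t: 4.65
eef_pos: [-75.0, 786.4, 612.8]
tcp_rot: [2.946, -0.099, 2.774]
ft_force: [0.4, 0.3, 0.3]
opening: 0.999
grip_force: 0.0
```

Call:
arm_command([
  [40,80,-60,0,1],
])

```text
t: 4.75
eef_pos: [-75.0, 790.6, 615.5]
tcp_rot: [2.928, -0.108, 2.776]
ft_force: [-0.2, 0.0, -1.2]
opening: 0.999
grip_force: 0.0
```

Call:
arm_command([
  [40,80,-60,0,1],
])

```text
t: 4.85
eef_pos: [-74.8, 791.9, 625.4]
tcp_rot: [2.898, -0.122, 2.78]
ft_force: [-0.5, 0.2, 0.5]
opening: 0.998
grip_force: 0.0
```

Call:
arm_command([
  [40,80,-60,0,1],
])

```text
t: 4.95
eef_pos: [-74.6, 793.0, 634.6]
tcp_rot: [2.871, -0.135, 2.783]
ft_force: [1.4, 0.2, 0.5]
opening: 1.0
grip_force: 0.0
```

Call:
arm_command([
  [40,80,-60,0,1],
])

```text
t: 5.05
eef_pos: [-74.5, 793.9, 643.2]
tcp_rot: [2.846, -0.147, 2.787]
ft_force: [0.0, -0.3, 0.1]
opening: 1.001
grip_force: 0.0
```

Call:
arm_command([
  [40,80,-50,0,1],
])

```text
t: 5.15
eef_pos: [-74.5, 797.0, 650.0]
tcp_rot: [2.82, -0.159, 2.791]
ft_force: [0.2, -0.3, 0.6]
opening: 1.0
grip_force: 0.0
```

Call:
arm_command([
  [40,80,-50,0,1],
])

```text
t: 5.25
eef_pos: [-74.5, 800.1, 656.2]
tcp_rot: [2.796, -0.171, 2.795]
ft_force: [0.1, 0.5, 0.2]
opening: 1.004
grip_force: 0.0
```

Call:
arm_command([
  [40,80,-50,0,1],
])

```text
t: 5.35
eef_pos: [-74.4, 802.2, 663.7]
tcp_rot: [2.771, -0.182, 2.799]
ft_force: [0.4, 0.3, -0.6]
opening: 0.998
grip_force: 0.0
```

Call:
arm_command([
  [40,80,-50,0,1],
])

```text
t: 5.45
eef_pos: [-74.2, 803.3, 672.5]
tcp_rot: [2.745, -0.194, 2.804]
ft_force: [-0.3, 0.6, -0.1]
opening: 1.0
grip_force: 0.0
```

```bash
python3 -c "
from h import *
s=env.state();print(s['joints'],R.from_euler('xyz',s['tcp_rot']).as_matrix().round(3))"
```

```text
[1.56707831 0.69817906 0.04851273 0.04485853 1.95731485 0.39925598] [[-0.926  0.376 -0.04 ]
 [ 0.325  0.846  0.423]
 [ 0.193  0.379 -0.905]]
```

Call:
arm_command([
  [40,80,-35,0,1],
])

```text
t: 5.55
eef_pos: [-74.5, 808.0, 678.8]
tcp_rot: [2.717, -0.207, 2.809]
ft_force: [-0.6, -1.3, -0.3]
opening: 0.998
grip_force: 0.0
```

Call:
arm_command([
  [40,80,-35,0,1],
])

```text
t: 5.65
eef_pos: [-74.6, 812.9, 683.7]
tcp_rot: [2.692, -0.218, 2.815]
ft_force: [-1.2, 0.2, 0.0]
opening: 1.001
grip_force: 0.0
```

Call:
arm_command([
  [40,80,-35,0,1],
])

```text
t: 5.75
eef_pos: [-74.7, 816.6, 690.3]
tcp_rot: [2.665, -0.229, 2.821]
ft_force: [0.8, -0.2, -0.7]
opening: 0.997
grip_force: 0.0
```

Call:
arm_command([
  [40,80,-30,0,1],
])

```text
t: 5.85
eef_pos: [-74.9, 820.7, 697.1]
tcp_rot: [2.637, -0.241, 2.827]
ft_force: [0.2, 0.0, -0.1]
opening: 1.003
grip_force: 0.0
```

Call:
arm_command([
  [40,80,-30,0,1],
])

```text
t: 5.95
eef_pos: [-75.0, 824.2, 704.2]
tcp_rot: [2.61, -0.252, 2.834]
ft_force: [-0.2, 0.8, -0.1]
opening: 1.003
grip_force: 0.0
```

Call:
arm_command([
  [40,80,-25,0,1],
])

```text
t: 6.05
eef_pos: [-75.2, 828.4, 711.2]
tcp_rot: [2.581, -0.264, 2.841]
ft_force: [0.3, -0.2, -0.3]
opening: 0.997
grip_force: 0.0
```

Call:
arm_command([
  [40,80,-25,0,1],
])

```text
t: 6.15
eef_pos: [-75.3, 832.1, 718.3]
tcp_rot: [2.553, -0.275, 2.848]
ft_force: [0.4, 0.8, -0.6]
opening: 1.001
grip_force: 0.0
```

Call:
arm_command([
  [40,80,-20,0,1],
])

```text
t: 6.25
eef_pos: [-75.4, 836.3, 725.3]
tcp_rot: [2.524, -0.286, 2.856]
ft_force: [-0.4, -0.1, 0.4]
opening: 1.002
grip_force: 0.0
```

```bash
python3 -c "
from h import *
s=env.state();print(s['joints'],R.from_euler('xyz',s['tcp_rot']).as_matrix().round(3))"
```

```text
[1.56152137 0.66967256 0.04826705 0.06470972 1.75325061 0.40168032] [[-0.921  0.386 -0.058]
 [ 0.27   0.736  0.62 ]
 [ 0.282  0.555 -0.782]]
```

```bash
cat >> h.py <<'E'
def go(target,ydir=None):
    """tool-axes shift to world target, roll (deg) to bring tool y nearest ydir"""
    s=env.state();M=R.from_euler('xyz',s['tcp_rot']).as_matrix();d=M.T@(np.array(target)-s['eef_pos'])
    a=None
    if ydir is not None:
        v=M.T@np.array(ydir);a=np.degrees(np.arctan2(-v[0],v[1]))
    print('shift',d.round(1),'roll',a,'j',s['joints'].round(2),'tz',M[:,2].round(3),'ty',M[:,1].round(3))
E
python3 -c "
from h import *
go([500,300,600],[.994,.11,0])
go([640,-10,400],[.994,.11,0])"
```

```text
shift [-709.9 -242.3 -267.9] roll 62.2975140336953 j [1.56 0.67 0.05 0.06 1.75 0.4 ] tz [-0.058  0.62  -0.782] ty [0.386 0.736 0.555]
shift [-978.9 -527.6 -311.9] roll 62.2975140336953 j [1.56 0.67 0.05 0.06 1.75 0.4 ] tz [-0.058  0.62  -0.782] ty [0.386 0.736 0.555]
```

Call:
arm_command([
  [-30,-15,-8,8,1],
  [-70,-35,-20,16,1],
  [-115,-58,-35,24,1],
  [-155,-80,-48,32,1],
  [-200,-100,-60,40,1],
])

```text
t: 6.75
eef_pos: [48.0, 697.3, 671.2]
tcp_rot: [2.784, -0.582, 2.261]
ft_force: [0.9, 1.3, 0.4]
opening: 1.0
grip_force: 0.0
```

```bash
python3 -c "
from h import *
go([640,-10,450],[.994,.11,0])"
```

```text
shift [-892.2  118.3 -299.3] roll 27.262233518245324 j [1.33 0.23 0.96 0.21 1.32 0.76] tz [-0.058  0.62  -0.783] ty [0.845 0.448 0.293]
```

Call:
arm_command([
  [-46,6,-15,8,1],
  [-92,12,-30,16,1],
  [-138,18,-45,23,1],
  [-184,24,-60,23,1],
  [-230,30,-76,23,1],
])

```text
t: 7.25
eef_pos: [201.4, 516.5, 614.1]
tcp_rot: [3.066, -0.668, 1.784]
ft_force: [0.7, -0.1, 0.5]
opening: 1.001
grip_force: 0.0
```

```bash
python3 -c "
from h import *
go([640,-10,450],[.994,.11,0])"
```

```text
shift [-578.4  335.3 -222.6] roll 4.607977945984542 j [ 0.85 -0.01  1.37  0.49  1.31  0.65] tz [-0.057  0.62  -0.783] ty [0.985 0.165 0.059]
```

Call:
arm_command([
  [-40,24,-15,0,1],
  [-80,48,-30,0,1],
  [-120,72,-45,0,1],
  [-160,96,-60,0,1],
  [-200,120,-75,0,1],
])

```text
t: 7.75
eef_pos: [357.2, 336.2, 556.4]
tcp_rot: [3.065, -0.667, 1.784]
ft_force: [0.6, 1.1, 0.9]
opening: 1.0
grip_force: 0.0
```

Call:
arm_command([
  [-40,24,-15,0,1],
  [-80,48,-30,0,1],
  [-120,72,-45,0,1],
  [-160,96,-60,0,1],
  [-200,120,-75,0,1],
])

```text
t: 8.25
eef_pos: [513.2, 155.9, 498.1]
tcp_rot: [3.066, -0.666, 1.783]
ft_force: [0.0, 1.1, -0.5]
opening: 0.998
grip_force: 0.0
```

```bash
python3 -c "
from h import *
go([640,-10,300],[.994,.11,0])"
```

```text
shift [-270.9   85.8   45.7] roll 4.591321210880824 j [-0.15  0.2   1.42  0.65  1.68 -0.31] tz [-0.056  0.618 -0.784] ty [0.985 0.164 0.06 ]
```

Call:
arm_command([
  [-45,14,8,4.5,1],
  [-90,28,15,4.5,1],
  [-135,43,23,4.5,1],
  [-180,57,30,4.5,1],
  [-225,71,38,4.5,1],
])

```text
t: 8.75
eef_pos: [617.9, 18.7, 332.3]
tcp_rot: [3.128, -0.669, 1.683]
ft_force: [0.4, 1.4, -0.3]
opening: 1.006
grip_force: 0.0
```

Call:
arm_command([
  [-45,10,8,0,1],
  [-45,10,8,0,1],
])

```text
t: 8.95
eef_pos: [630.9, -11.9, 294.0]
tcp_rot: [3.138, -0.672, 1.675]
ft_force: [0.4, 0.3, -0.3]
opening: 1.0
grip_force: 0.0
```

```bash
python3 -c "
from h import *
go([645,-20,120],[.994,.11,0])
snap('wrist','w1')"
```

```text
shift [-115.7   12.7  130.4] roll -0.2889689641488561 j [-0.37  0.54  1.41  0.59  1.54 -0.6 ] tz [-0.061  0.619 -0.783] ty [0.995 0.101 0.003]
```

View pics/w1.png

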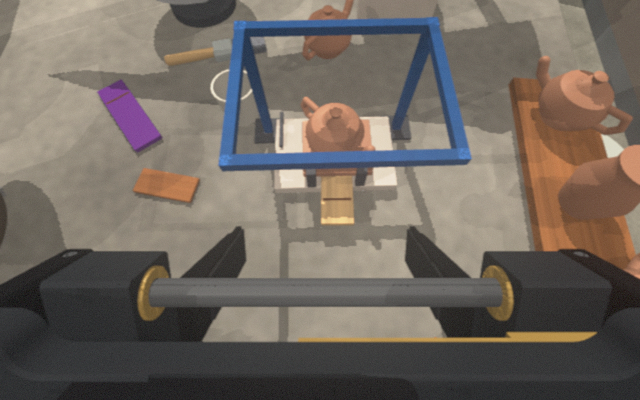

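```bash
python3 -c "
from h import *
crop('w1',265,135,405,235,5.6)"
```

```text
(no output)
```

View pics/w1_c265.png

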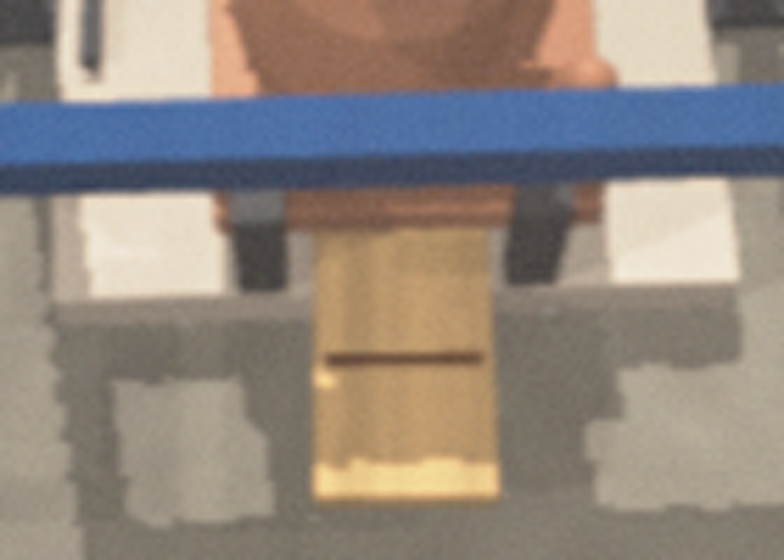

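```bash
cat > m.py <<'E'
from fit import *
C=lambda p:np.array(p)/5.6+[265,135]-.4
e=w('w1',C([(314,495),(499,493)]),30);t=w('w1',C([(316,240),(489,240)]),30)
print('end',e.round(1).tolist(),'far',t.round(1).tolist(),'wid',np.linalg.norm(e[0]-e[1]),np.linalg.norm(t[0]-t[1]))
m=e.mean(0);k=t.mean(0);v=(k-m)[:2];print('slat yaw',np.arctan2(v[1],v[0]),'end mid',m)
uv=np.vstack([C([(56,302),(740,284),(232,292),(286,290),(505,287),(561,286)])])
P=[(-12,100,20),(-12,-100,20),(-12,46,20),(-12,31,20),(-12,-31,20),(-12,-46,20)]
U=np.array([(221,166),(470,160),(232,22),(438,19)])
uv=np.vstack([uv,U]);P+=[(-77,121,203),(-77,-121,203),(118,121,215),(118,-121,215)]
q,r=fit('w1',uv,P,[630,168,1.697]);print('stand',q,r.tolist())
c,s=np.cos(q[2]),np.sin(q[2]);d=m[:2]-q[:2];print('end in stand',c*d[0]+s*d[1],-s*d[0]+c*d[1])
E
python3 m.py
```

```text
end [[615.2, 88.4, 30.0], [664.5, 94.0, 30.0]] far [[607.7, 164.5, 30.0], [656.8, 169.5, 30.0]] wid 49.65905211375099 49.366858112531446
slat yaw 1.6706604327869186 end mid [639.82644873  91.19893905  30.        ]
stand [630.4607222  167.91750764   1.70034625] [[-1.1, -0.6], [0.5, -0.6], [1.0, 0.3], [0.7, 0.4], [-0.1, -0.1], [-0.8, -0.1], [0.8, 4.3], [-4.1, 4.2], [3.0, -1.2], [-1.2, -2.0]]
end in stand -77.2856156937262 0.6238638148805649
```

```bash
python3 -c "
from h import *
go([646,31,60],[.995,.1,0]);go([636.5,121,11])"
```

```text
shift [-116.4   18.1  210.2] roll 0.2997804399749236 j [-0.37  0.54  1.41  0.59  1.54 -0.6 ] tz [-0.059  0.619 -0.783] ty [0.995 0.102 0.006]
shift [-76.   17.6 304.8] roll None j [-0.37  0.54  1.41  0.59  1.54 -0.6 ] tz [-0.059  0.619 -0.783] ty [0.995 0.102 0.006]
```

Call:
arm_command([
  [-23,4,42,0,1],
  [-46,7,84,0,1],
  [-70,11,126,0,1],
  [-93,14,168,0,1],
  [-116,18,210,0,1],
])

```text
t: 9.5
eef_pos: [646.9, 33.3, 63.3]
tcp_rot: [3.126, -0.668, 1.686]
ft_force: [1.6, -0.2, 0.2]
opening: 1.0
grip_force: 0.0
```

```bash
python3 -c "
from h import *
go([636.5,121,11],[.995,.1,0])"
```

```text
shift [37.  -1.8 95.7] roll 0.6594086870137723 j [-0.3   0.8   1.58  0.68  1.15 -0.82] tz [-0.055  0.617 -0.785] ty [0.994 0.105 0.012]
```

Call:
arm_command([
  [0,0,25,0.5,1],
  [10,0,50,0.5,1],
  [22,0,72,0.5,1],
  [34,-1,87,0.5,1],
  [41,-1,95,0.5,1],
])

```text
t: 10.0
eef_pos: [636.1, 124.8, 15.0]
tcp_rot: [3.135, -0.67, 1.674]
ft_force: [0.3, 0.2, 0.2]
opening: 1.001
grip_force: 0.0
```

Call:
arm_command([
  [0,0,0,0,1],
  [0,0,0,0,1],
])

```text
t: 10.2
eef_pos: [636.8, 122.6, 14.9]
tcp_rot: [3.135, -0.669, 1.673]
ft_force: [-0.7, 0.0, 0.1]
opening: 1.001
grip_force: 0.0
```

```bash
python3 -c "
from h import *
go([636.5,121,11],[.995,.1,0])
snap('wrist','w2')"
```

```text
shift [-3.7 -0.4  2.1] roll 0.10109640385647696 j [-0.17  0.85  1.66  0.79  1.01 -0.83] tz [-0.057  0.618 -0.784] ty [0.995 0.098 0.005]
```

View pics/w2.png

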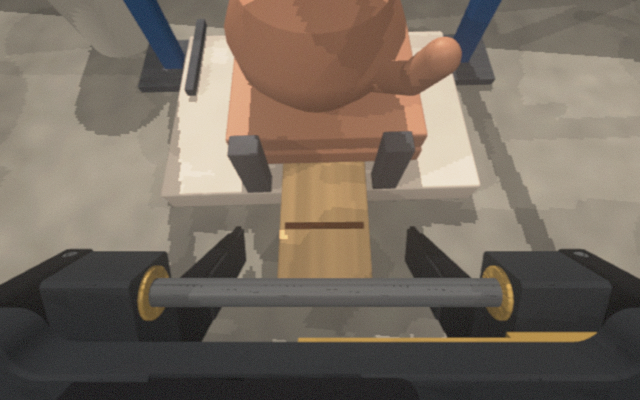

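Call:
arm_command([
  [-4,0,2,0,1],
  [-4,0,2,0,0.55],
  [-4,0,2,0,0.4],
  [-4,0,2,0,0.4],
  [-4,0,2,0,0.4],
])

```text
t: 10.75
eef_pos: [636.4, 120.9, 10.0]
tcp_rot: [3.137, -0.67, 1.672]
ft_force: [-0.5, 0.0, 1.0]
opening: 0.72
grip_force: 0.0
```

Call:
arm_command([
  [0,0,0,0,0.4],
  [0,0,0,0,0.4],
  [0,0,0,0,0.4],
])

```text
t: 11.05
eef_pos: [636.4, 121.0, 10.0]
tcp_rot: [3.137, -0.67, 1.672]
ft_force: [0.3, 0.2, 0.5]
opening: 0.521
grip_force: 30.0
```

```bash
python3 -c "
from h import *
c,s=np.cos(1.685),np.sin(1.685);p=env.state()['eef_pos'];go(p-110*np.array([c,s,0]))"
```

```text
shift [-86.2   1.8 -68.3] roll None j [-0.17  0.86  1.66  0.79  1.   -0.84] tz [-0.058  0.618 -0.784] ty [0.995 0.098 0.004]
```

Call:
arm_command([
  [-4,0,-3,0,0.4],
  [-12,0.2,-9,0,0.4],
  [-20,0.4,-16,0,0.4],
  [-29,0.6,-23,0,0.4],
  [-39,0.8,-31,0,0.4],
])

```text
t: 11.55
eef_pos: [641.5, 72.3, 10.1]
tcp_rot: [3.138, -0.672, 1.672]
ft_force: [-1.2, 9.7, -0.9]
opening: 0.524
grip_force: 30.0
```

Call:
arm_command([
  [-10,0.2,-8,0,0.4],
  [-20,0.4,-16,0,0.4],
  [-30,0.6,-24,0,0.4],
  [-40,0.8,-32,0,0.4],
  [-52,1,-41,0,0.4],
])

```text
t: 12.05
eef_pos: [649.7, 4.5, 9.9]
tcp_rot: [3.136, -0.669, 1.672]
ft_force: [1.1, -0.3, -1.3]
opening: 0.526
grip_force: 30.0
```

```bash
python3 -c "
from h import *
go([636.4,121,10.]);snap('wrist','w3')"
```

```text
shift [92.  -1.9 72.7] roll None j [-0.34  0.89  1.57  0.68  1.11 -0.88] tz [-0.058  0.618 -0.784] ty [0.995 0.098 0.004]
```

View pics/w3.png

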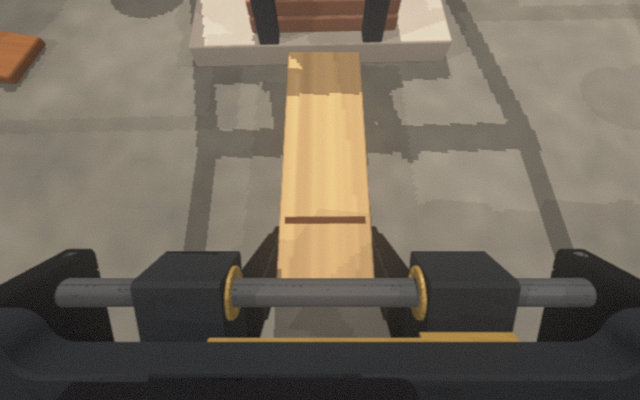

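```bash
python3 -c "
from h import *
print(w('top0',[(445,156)],110),w('top0',[(413,127)],100),w('top0',[(343,122)],10))
go([650,-25,100]);go([466,-272,100],[.9975,.07,0])"
```

```text
[[ 621.65034139 -439.70267876  110.        ]] [[ 713.27190716 -345.22091187  100.        ]] [[ 752.55147327 -133.3686121    10.        ]]
shift [ 34.7  -2.4 -87.6] roll None j [-0.34  0.89  1.57  0.68  1.11 -0.88] tz [-0.056  0.617 -0.785] ty [0.995 0.096 0.005]
shift [-143.7 -209.4 -229.8] roll 1.3511183035951095 j [-0.34  0.89  1.57  0.68  1.11 -0.88] tz [-0.056  0.617 -0.785] ty [0.995 0.096 0.005]
```

Call:
arm_command([
  [12,-1,-30,0,0.4],
  [25,-2,-63,0,0.4],
  [33,-3,-88,0,0.4],
  [10,-30,-110,0.5,0.4],
  [-20,-65,-132,1,0.4],
])

```text
t: 12.6
eef_pos: [594.8, -97.5, 101.9]
tcp_rot: [-3.136, -0.668, 1.653]
ft_force: [0.2, -0.1, -1.6]
opening: 0.522
grip_force: 30.0
```

Call:
arm_command([
  [-25,-30,-20,0.5,0.4],
  [-50,-60,-40,1,0.4],
  [-75,-90,-60,1,0.4],
  [-100,-120,-80,1,0.4],
  [-120,-140,-95,1,0.4],
])

```text
t: 13.1
eef_pos: [466.4, -263.5, 101.9]
tcp_rot: [-3.119, -0.669, 1.626]
ft_force: [1.1, 0.4, -1.0]
opening: 0.523
grip_force: 30.0
```

Call:
arm_command([
  [-2,-2,-2,0,0.4],
  [-2,-2,-2,0,0.4],
])

```text
t: 13.3
eef_pos: [466.1, -265.0, 102.1]
tcp_rot: [-3.119, -0.669, 1.626]
ft_force: [-0.2, 0.7, -0.8]
opening: 0.519
grip_force: 30.0
```

```bash
python3 -c "
from h import *
go([466,-272,100],[.9975,.07,0]);snap('wrist','w4')"
```

```text
shift [-6.7 -0.6 -2.7] roll -0.6893571674268666 j [-0.83  0.72  1.64  0.39  1.36 -1.1 ] tz [-0.056  0.618 -0.784] ty [ 0.997  0.069 -0.018]
```

View pics/w4.png

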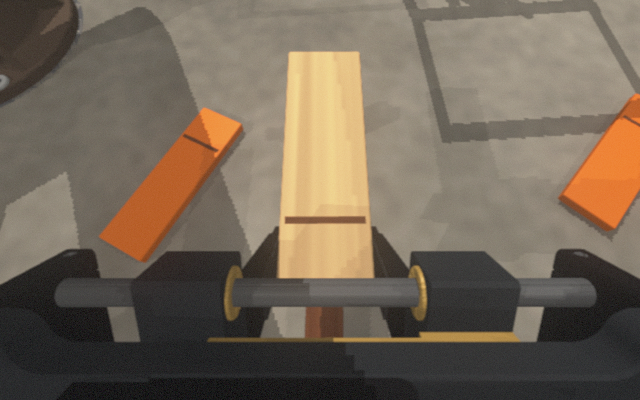

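```bash
cat > r.py <<'E'
from h import *
o=np.array([456.56,-103.45]);y=1.6198;c,s=np.cos(y),np.sin(y)
def rest(P): d=np.array(P)[:,:2]-o;return np.c_[d@[c,s],d@[-s,c]].round(1)
E
python3 -c "
from r import *
s=env.state();z=s['eef_pos'][2]+20
a=w('w4',[(288,52),(360,52),(278,270),(373,270)],z);print(a.round(1),rest(a))
m=a[:2].mean(0)-a[2:].mean(0);print('yaw',np.arctan2(m[1],m[0]))
print('beam',rest(w('w4',[(306,320),(344,320)],20)))"
```

```text
[[ 432.  -134.   122.1]
 [ 482.3 -131.6  122.1]
 [ 444.  -284.6  122.1]
 [ 492.5 -281.5  122.1]] [[ -29.3   26. ]
 [ -29.4  -24.3]
 [-180.3   21.4]
 [-179.6  -27.1]]
yaw 1.6445266577606623
beam [[-201.5   13.8]
 [-201.   -16.1]]
```

```bash
python3 -c "
from h import *
go([466.5,-275,60]);go([466.5,-275,12])"
```

```text
shift [-34.7  -0.1  26.3] roll None j [-0.83  0.72  1.64  0.39  1.36 -1.1 ] tz [-0.057  0.618 -0.784] ty [ 0.997  0.07  -0.018]
shift [-64.5   0.8  63.9] roll None j [-0.83  0.72  1.64  0.39  1.36 -1.1 ] tz [-0.057  0.618 -0.784] ty [ 0.997  0.07  -0.018]
```

Call:
arm_command([
  [-17,0,13,0,0.4],
  [-35,0,26,0,0.4],
  [-47,0,42,0,0.4],
  [-58,1,56,0,0.4],
  [-64,1,64,0,0.4],
])

```text
t: 13.85
eef_pos: [466.8, -273.5, 10.8]
tcp_rot: [-3.118, -0.671, 1.628]
ft_force: [0.5, -0.4, -1.0]
opening: 0.526
grip_force: 30.0
```

Call:
arm_command([
  [0,0,0,0,0.4],
  [0,0,0,0,0.4],
])

```text
t: 14.05
eef_pos: [466.8, -274.5, 12.5]
tcp_rot: [-3.119, -0.669, 1.628]
ft_force: [-0.3, 0.1, -1.2]
opening: 0.527
grip_force: 30.0
```

```bash
python3 -c "
from r import *
go([466.5,-275,10]);snap('wrist','w5')"
```

```text
shift [-1.9 -0.3  1.7] roll None j [-0.84  0.85  1.65  0.4   1.23 -1.16] tz [-0.058  0.618 -0.784] ty [ 0.997  0.071 -0.018]
```

View pics/w5.png

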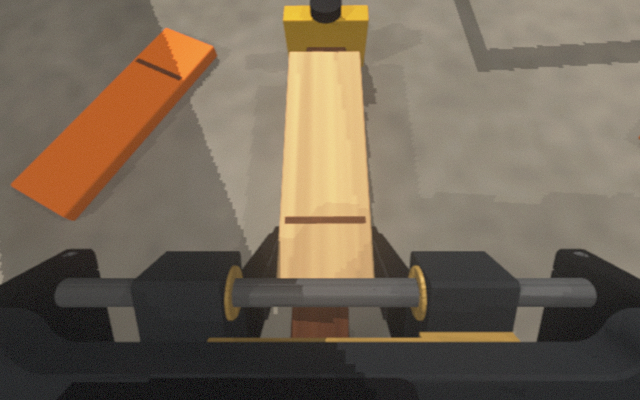

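```bash
python3 -c "
from r import *
f=w('w5',[(285,22),(368,22)],42);print(rest(f))
a=w('w5',[(288,52),(360,52)],32);print(rest(a))
v=np.array([-.049,.9988,0]);p=env.state()['eef_pos'];go(p+v*10+[0,0,-1.5]); go(p+[0,0,-1.5])"
```

```text
[[-21.2  28.2]
 [-21.4 -29.2]]
[[-38.3  26.3]
 [-38.2 -24.2]]
shift [6.9 0.2 7.4] roll None j [-0.84  0.85  1.65  0.4   1.23 -1.16] tz [-0.058  0.618 -0.784] ty [ 0.997  0.071 -0.017]
shift [-0.9  0.   1.2] roll None j [-0.84  0.85  1.65  0.4   1.23 -1.16] tz [-0.058  0.618 -0.784] ty [ 0.997  0.071 -0.017]
```

Call:
arm_command([
  [-1,0,1.2,0,0.4],
  [-1,0,1.2,0,0.4],
  [1.5,0,3,0,0.4],
  [4,0,5,0,0.4],
  [7,0,7.4,0,0.4],
])

```text
t: 14.6
eef_pos: [465.7, -264.4, 10.8]
tcp_rot: [-3.119, -0.669, 1.627]
ft_force: [0.9, 0.6, -0.9]
opening: 0.517
grip_force: 30.0
```

Call:
arm_command([
  [0.8,0,0.6,0,0.4],
  [1.6,0,1.2,0,0.4],
  [1.6,0,1.2,0,0.4],
])

```text
t: 14.9
eef_pos: [465.6, -262.6, 10.8]
tcp_rot: [-3.119, -0.67, 1.627]
ft_force: [0.2, -0.7, -0.9]
opening: 0.524
grip_force: 30.0
```

Call:
arm_command([
  [0.8,0,0.6,0,0.4],
  [1.2,0,0.9,0,0.4],
  [1.2,0,0.9,0,0.4],
])

```text
t: 15.2
eef_pos: [465.5, -261.2, 10.8]
tcp_rot: [-3.119, -0.67, 1.627]
ft_force: [0.2, -0.7, -0.6]
opening: 0.525
grip_force: 30.0
```

Call:
arm_command([
  [0.4,0,0.3,0,0.4],
  [0.8,0,0.6,0,0.4],
  [0.8,0,0.6,0,0.4],
])

```text
t: 15.5
eef_pos: [465.4, -260.1, 10.8]
tcp_rot: [-3.119, -0.67, 1.627]
ft_force: [1.4, 0.5, -1.2]
opening: 0.526
grip_force: 30.0
```

Call:
arm_command([
  [0.4,0,0.3,0,0.4],
  [0.8,0,0.6,0,0.4],
  [0.8,0,0.6,0,0.4],
])

```text
t: 15.8
eef_pos: [465.4, -259.1, 10.9]
tcp_rot: [-3.119, -0.67, 1.627]
ft_force: [0.7, -0.5, -0.5]
opening: 0.527
grip_force: 30.0
```

Call:
arm_command([
  [0.4,0,0.3,0,0.4],
  [0.8,0,0.6,0,0.4],
  [0.8,0,0.6,0,0.4],
])

```text
t: 16.1
eef_pos: [465.3, -258.1, 10.9]
tcp_rot: [-3.119, -0.67, 1.627]
ft_force: [0.6, -0.7, -0.8]
opening: 0.52
grip_force: 30.0
```

Call:
arm_command([
  [0.4,0,0.3,0,0.4],
  [0.8,0,0.6,0,0.4],
  [0.8,0,0.6,0,0.4],
])

```text
t: 16.4
eef_pos: [465.3, -257.4, 10.9]
tcp_rot: [-3.119, -0.669, 1.628]
ft_force: [0.1, -1.6, 0.0]
opening: 0.523
grip_force: 30.0
```

Call:
arm_command([
  [0.4,0,0.3,0,0.4],
  [0.4,0,0.3,0,0.4],
  [0.4,0,0.3,0,0.4],
])

```text
t: 16.7
eef_pos: [465.3, -257.4, 10.9]
tcp_rot: [-3.12, -0.668, 1.628]
ft_force: [-0.7, -4.9, -0.6]
opening: 0.523
grip_force: 30.0
```

Call:
arm_command([
  [-0.5,0,0.6,0,0.8],
  [-0.5,0,0.6,0,0.8],
  [-0.5,0,0.6,0,0.8],
  [-0.5,0,0.6,0,0.8],
  [-0.5,0,0.6,0,0.8],
])

```text
t: 17.2
eef_pos: [465.2, -256.6, 10.1]
tcp_rot: [-3.119, -0.67, 1.627]
ft_force: [0.8, -0.2, -0.5]
opening: 0.793
grip_force: 0.0
```

Call:
arm_command([
  [0,0,-10,0,0.8],
  [0,0,-30,0,0.8],
  [0,0,-60,0,0.8],
  [0,0,-90,0,0.8],
  [0,0,-90,0,0.8],
])

```text
t: 17.7
eef_pos: [471.3, -315.4, 83.6]
tcp_rot: [-3.123, -0.665, 1.629]
ft_force: [1.1, -0.4, 0.0]
opening: 0.792
grip_force: 0.0
```

```bash
python3 -c "
from h import *
snap('wrist','w6');snap('top','t6')
a=cv2.imread('pics/w6.png')[0:300,150:550]
b=cv2.resize(cv2.imread('pics/t6.png')[90:215,185:285],None,fx=3,fy=3,interpolation=2)
c=cv2.resize(cv2.imread('pics/t6.png')[190:235,310:440],None,fx=3,fy=3,interpolation=2)
o=np.zeros((520,800,3),np.uint8);o[:300,:400]=a;o[:375,400:700]=b;o[380:515,:390]=c
cv2.imwrite('pics/f.png',o)"
```

```text
(no output)
```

View pics/f.png

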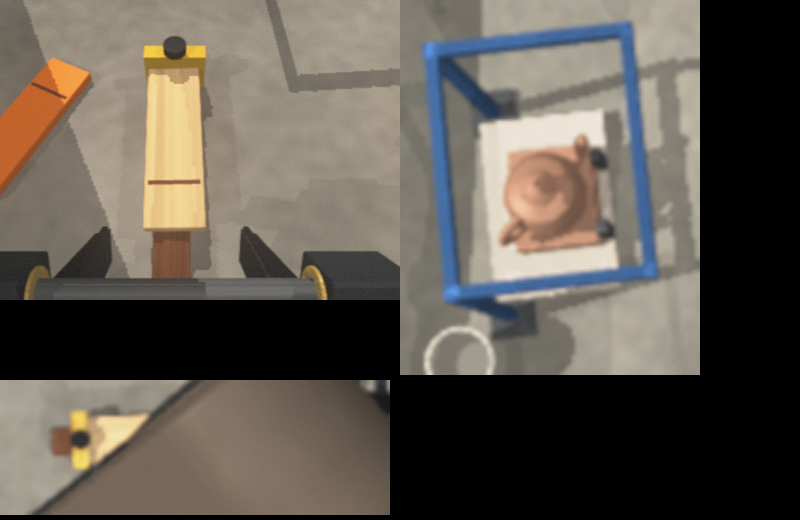

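```bash
python3 -c "
from r import *
print(rest(w('w6',[(297,69),(351,69),(294,228),(355,228)],30)),rest(w('w6',[(294,58),(356,58)],42)))
print(env.state()['qvel'].round(3))"
```

```text
[[ -22.3   27.4]
 [ -22.   -25.9]
 [-185.8   21.1]
 [-185.1  -26.9]] [[-20.6  29.2]
 [-20.4 -29.9]]
[ 0.01   0.02   0.03   0.002 -0.009 -0.003]
```

```bash
python3 -c "
from cell import env
print(env.job_done())"
```

```text
the job is handed in; nothing more can be done
None
```

I handed the job in at about 18 s, but got no verdict back. In the last pictures the tiles and teapot are stacked upright on the slab behind the posts, and the slat lies flat on the beam against the yellow stop (about 5 N of push). No gap or shift of the stop showed within the 2 mm calibration.

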